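Swap the failed solenoid on the kit carousel

TASK

The starter solenoid with the red cap failed its test: lift it off the freely turning two-tier carousel and stand it upright in the orange tray. Then take the new solenoid (green band) from the green mat and stand it upright in the middle of the blue pad on the carousel's lower deck that the failed one left empty. Set both down rather than dropping them, keep the other two solenoids standing on their own pads, leave the alternator and ratchet where they are, and let the carousel come to rest.

Things in the scene. Friction and masses are not known exactly. Their poses are not given: they have to be found in the camera images.
- carousel (a joint): angle (rad, counter-clockwise from above, 0 at the start) of the two-tier kit carousel. It turns freely about its vertical axis, no stops, hardly any friction: a light push spins it. Grey lower deck: disc 320 mm across, flat top 50 mm above the bench. A 24 mm pole carries the clear upper tier, and all turns together
- carousel_axis (a point): point on the carousel's axis at the top of the lower deck; z up. The upper tier above it is a clear disc 220 mm across, 8 mm thick, underside 170 mm above the deck, with a knob on top up to 200 mm above the deck. Pad centres lie right below the tier's edge: no coming straight down on parts there; come in from outside, leaning back from the pole 30 to 45 degrees from vertical
- pad0 (a point): centre of one of three blue round pads (88 mm across, flush) on the lower deck, at deck-top height, 110 mm from the axis; turns with the carousel. Starts on the robot's left-hand near side: 35 to 85 degrees round from straight towards the robot (-x of the axis). Either the failed solenoid or sol_a starts on it
- pad1 (a point): centre of a blue pad like pad0, 120 degrees round from it; starts on the robot's right-hand near side, 35 to 85 degrees round from straight towards the robot. Whichever of the failed solenoid and sol_a is not on pad0 starts on it
- pad2 (a point): centre of the third blue pad, like pad0, 120 degrees from both others; starts on the far side; sol_b stands on it
- sol_failed: failed starter solenoid, red cap and band, loose, 0.2 to 0.37 kg, upright. Origin: centre of its underside, z up through the cap. All four solenoids have the same shape: round base flange 54 mm across, 6 mm high; plain cylinder 40 mm across from 6 to 93 mm (metal to 80, plastic cap above); two copper studs up to 105 mm; centre of mass about 45 mm up
- sol_new: new starter solenoid with black cap and green band, same shape and mass range, loose, standing upright on the green mat. Origin: centre of its underside, z up
- sol_a: good solenoid with black cap and black band, same shape, loose, on pad0 or pad1 of the carousel (the one without the failed solenoid); stays there. Origin: centre of its underside
- sol_b: good solenoid with black cap and black band, same shape, loose on the carousel's pad2; stays there. Origin: centre of its underside
- core_tray: orange open tray fixed to the bench, 150 x 150 mm outside, walls 4 mm thick and 30 mm high, inner floor 4 mm above the bench. Origin: centre of its underside
- new_mat: green mat fixed to the bench, 140 x 140 mm, 4 mm thick. Origin: centre of its underside
- alternator: silver alternator about 120 mm wide, 140 mm long along its own y and 122 mm tall, 3 kg, loose bystander. Origin: centre of its underside
- ratchet: ratchet handle lying on the bench, 200 mm long along its own x, 34 mm tall at the head, loose bystander. Origin: 100 mm from either end, on the underside
Not all that is in view belongs to the job. What is meant by the core_tray is not purple, and is the larger of those in its own colour.

How it is judged:
On the way, in this order (a step that is already met when the one before it is completed fails the run):
1. the failed solenoid stands upright in the orange tray, released (x of sol_failed in the frame of core_tray between -0.05 and 0.05 m and y of sol_failed in the frame of core_tray between -0.05 and 0.05 m and z of sol_failed in the frame of core_tray below 0.008 m and angle between sol_failed's own z axis and vertical below 0.1 rad and contact force between the fingers and sol_failed below 0.05 N), for 0.2 s.
2. the new solenoid stands upright on the pad the failed one left, released (((distance between sol_new and pad0 below 0.022 m and distance between sol_a and pad1 below 0.022 m) or (distance between sol_new and pad1 below 0.022 m and distance between sol_a and pad0 below 0.022 m)) and angle between sol_new's own z axis and vertical below 0.1 rad and contact force between the fingers and sol_new below 0.05 N), for 0.2 s.
At the end, for the whole second after the job is handed in: Failed solenoid upright on the orange tray's floor, new one upright within 22 mm of the centre of the failed one's pad, the two good ones upright within 22 mm of their pads' centres (upright: 0.1 rad); carousel slower than 0.15 rad/s, both moved solenoids still (under 0.03 m/s) (x of sol_failed in the frame of core_tray between -0.05 and 0.05 m and y of sol_failed in the frame of core_tray between -0.05 and 0.05 m and z of sol_failed in the frame of core_tray below 0.008 m and angle between each of sol_failed, sol_new, sol_a, sol_b's own z axis and vertical below 0.1 rad and velocity of joint carousel between -0.15 and 0.15 rad/s and linear speed of each of sol_failed, sol_new below 0.03 m/s and ((distance between sol_new and pad0 below 0.022 m and distance between sol_a and pad1 below 0.022 m) or (distance between sol_new and pad1 below 0.022 m and distance between sol_a and pad0 below 0.022 m)) and distance between sol_b and pad2 below 0.022 m); the robot touches nothing.
It fails at once if the failed solenoid is dropped or thrown (over 0.5 m/s with no finger on it) (contact force between the fingers and sol_failed below 0.05 N and linear speed of sol_failed above 0.5 m/s).
It fails at once if the new solenoid is dropped or thrown (over 0.5 m/s with no finger on it) (contact force between the fingers and sol_new below 0.05 N and linear speed of sol_new above 0.5 m/s).
It fails at once if a good solenoid topples (angle between any of sol_a, sol_b's own z axis and vertical above 0.5 rad).
It fails at once if the alternator or the ratchet is shifted by more than 20 mm (distance of any of alternator, ratchet from where it was at the start of the episode above 0.02 m).
It also fails if it takes over 72 s, if anything falls off the work surface, if the arm or the gripper's body presses on something with over 40 N, if the wrist force passes 120 N, or if a joint passes its speed limit or range.

ROBOT

A 6-joint arm with a two-finger parallel gripper is mounted at the origin on the work surface. World frame = base frame: x ahead of the robot, y to its left, z up, the work surface at z = 0. Lengths are in m, angles in rad, forces in N, time in s.
With the tool pointing down it reaches from about 0.25 to 0.775 m from the base axis. Payload 4 kg.
Tool frame: the origin (TCP) lies midway between the tips of the shut fingers; the grasp point (between the pads) lies 19 mm behind it; z points along the fingers, y is the direction in which the jaws open and shut (so a half turn about z gives the same grasp; the last joint's range is limited). The gripper opens to 94 mm and grips with 3 to 60 N. Pads are 16 mm wide; open, the fingers measure 119 mm over their backs; the gripper's body (75 mm by 177 mm) begins 78 mm behind the grasp point.
Start: joints at [1.015, 0.087, 1.371, -0, 1.684, -0.103], TCP at [0.241, 0.495, 0.206] pointing down, gripper open.
Joint ranges: [-3.1, 3.1], [-0.76, 2.03], [0.27, 2.55], [-1.08, 4.22], [0.17, 2.65], [-2.57, 2.57]. Speed limits (rad/s): [2.79, 2.79, 3.14, 3.14, 3.14, 3.14].

INTERFACE

Orientations are given as a rotation vector (axis times angle).
In Python, from workcell import telemetry, vision, order gives the robot as it stands.
- The arm moves only by the shell command python3 -m handwheel 'ROWS' [OPENING]. ROWS is a JSON object of lists of equal length, an entry for each row: "offset": the shift along the tool's x, y, z in cm, a list of three; "twist": the turn, a rotation vector about the tool's x, y, z in degrees, a list of three. A call has exactly 8 rows; each row shifts and turns the commanded pose from where the row before left it, along the tool's axes as they then stand; what a row does not reach is not made up. A row lasts 1/8 s, in which the tool goes at most 62.5 mm and 10.7 degrees, less where a joint would pass 70% of its speed; a pose out of reach is approached as far as the arm can. A call with a gripper value outside its range is refused whole. OPENING is the finger opening in cm, from 0 to 9.4, set as the call begins (- or left out, the last holds). The fingers move at their own pace and stop on an object; the grip force is fixed at half the most. Time passes only in rows, so rows that do not move let the fingers close, or fill a call up. It gives the time, the measured TCP pose, the force and the opening at its end, in the units of the state.
- telemetry.read_state(): the state, without advancing time (a new reading comes with each control period).
- vision.read_camera(name): name is "side" or "top" or "wrist"; returns the picture (480x640x3 uint8, red, green, blue); there is no depth.
- vision.camera_info(name): a dict with "intrinsics" (3x3 intrinsics, pixels), "k1" (the pictures are not rectified: a ray, as slopes to the right and down, at radius r is drawn at 1 + k1 r^2 times it, then the intrinsics apply), "pose" (4x4, takes a point from camera to world coordinates); the wrist camera has in their place "mount" (4x4, takes a point from camera to tool coordinates, whose origin is the TCP and whose axes are the flange's). Camera axes: x right, y down, z forward; pixel columns grow to the right and rows downward; lengths in m; the calibration is good to about 2 mm. A picture is of the moment at which its call begins: read the wrist's pose just before it. camera_info takes no time and is no camera call.
- order.hand_in(): hands the job in, once; it reports no verdict.
Trained networks look in the newest picture that a camera, given by its name, has taken for a name from the list of things; names that differ only in an ending like _2 or _b are one class to them, and where a whole thing is asked for, a point or a joint stands for the part that bears it (a point fixed in the world has none). Each returns a list of dicts, best first, with "confidence" (0 to 1); they miss things now and then, are a little off and sometimes report something else, mostly with a low value. They report only what shows in the picture. A call takes as long as a camera call. They do not tell look-alikes from the thing itself.
- vision.silhouettes(name, camera): "region" (480x640 bool, what is visible of it) and "box" ([centre column, centre row, width, height] in pixels, round what is visible of it).
The state is a dict: "clock": time; "joint_pos": joint angles; "joint_vel": joint speeds; "joint_efforts": joint torques, N m; "eef_pos": TCP position; "eef_rot": TCP orientation; "contact_force": force on the tool from outside, world axes, zero at the start; "torque": the same for the moment, N m; "finger_gap": finger opening in m.
Only numpy, scipy, OpenCV 4.12 (cv2) and the standard library are available. Lean on these libraries where they do the work, as an engineer would, in place of code of your own. Each camera call takes 0.05 s, during which the arm holds its last target.

## Working session

There is one attempt and no reset: what is moved stays moved. The work goes in short steps, Python scripts to look and compute and a shell command to move; the robot and the scene stay as the last step left them, time stands still between calls to the robot, and variables do not carry over. Pictures are saved under pics/ and viewed, and the job is handed in when it is done.

```bash
ls; mkdir -p pics
python3 - <<'E'
from workcell import telemetry, vision, order
import cv2,numpy as np
print(telemetry.read_state())
for n in ["side","top","wrist"]:
    im=vision.read_camera(n); cv2.imwrite(f"pics/a_{n}.png",im[:,:,::-1]); i=vision.camera_info(n)
    print(n,{k:np.round(v,4).tolist() for k,v in i.items()})
E
```

```text
pics
{'clock': 0.0, 'joint_pos': array([ 1.01489193e+00,  8.79337450e-02,  1.37222766e+00,  7.38479159e-06,
        1.68360476e+00, -1.03086869e-01]), 'joint_vel': array([ 0.0013464 , -0.00097012,  0.00035972,  0.00057225,  0.00125658,
       -0.00039933]), 'joint_efforts': array([-1.00269172e-03, -3.40188468e+01, -3.02425683e+01,  7.13609112e-02,
        3.32752231e-02, -1.65902447e-04]), 'eef_pos': array([0.2403317 , 0.49410683, 0.20432929]), 'eef_rot': array([-0.70506176, -3.06072213,  0.00322603]), 'contact_force': array([ 0.10075177, -0.22058306,  0.515985  ]), 'torque': array([ 0.0400735 , -0.02629519,  0.04596419]), 'finger_gap': 0.09453725889653947}
side {'intrinsics': [[433.3485, 0.0, 321.044], [0.0, 433.3485, 242.3752], [0.0, 0.0, 1.0]], 'k1': -0.0466, 'pose': [[0.9382, -0.1854, 0.2921, 0.1072], [-0.3457, -0.4664, 0.8142, -0.8382], [-0.0148, -0.8649, -0.5017, 0.6778], [0.0, 0.0, 0.0, 1.0]]}
top {'intrinsics': [[484.1255, 0.0, 321.6809], [0.0, 484.1255, 243.4645], [0.0, 0.0, 1.0]], 'k1': 0.0042, 'pose': [[0.0271, -0.99, 0.1388, 0.2642], [-0.9993, -0.0305, -0.0221, 0.1318], [0.0261, -0.1381, -0.9901, 1.3918], [0.0, 0.0, 0.0, 1.0]]}
wrist {'intrinsics': [[383.8721, 0.0, 321.2227], [0.0, 383.8721, 233.8092], [0.0, 0.0, 1.0]], 'k1': -0.0271, 'mount': [[0.0003, -0.9739, -0.2268, 0.0649], [1.0, 0.0005, -0.001, -0.001], [0.0011, -0.2268, 0.9739, -0.1799], [0.0, 0.0, 0.0, 1.0]]}
```

View pics/a_top.png

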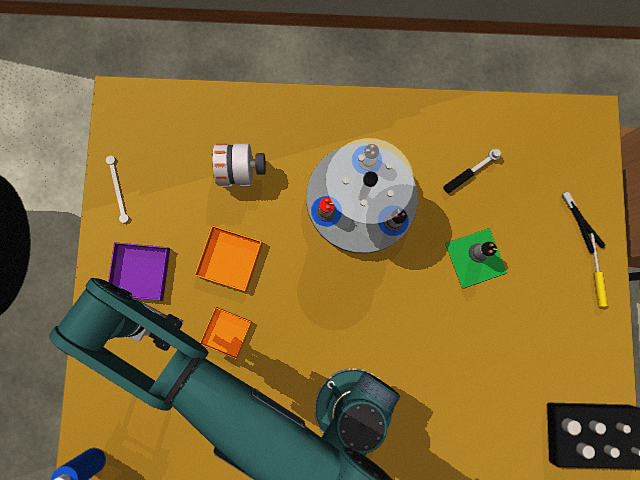

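View pics/a_side.png

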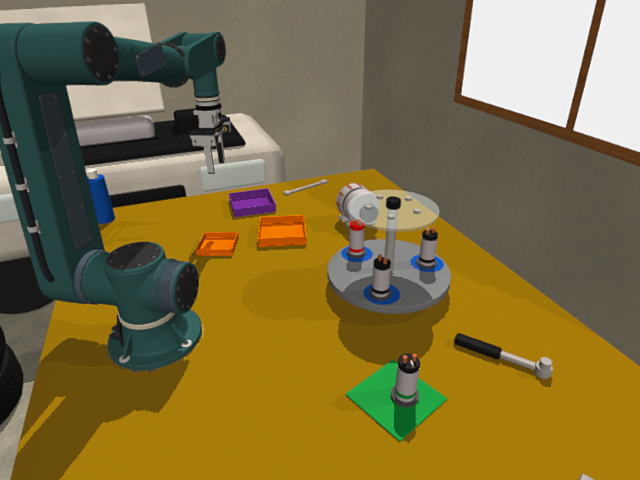

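View pics/a_wrist.png

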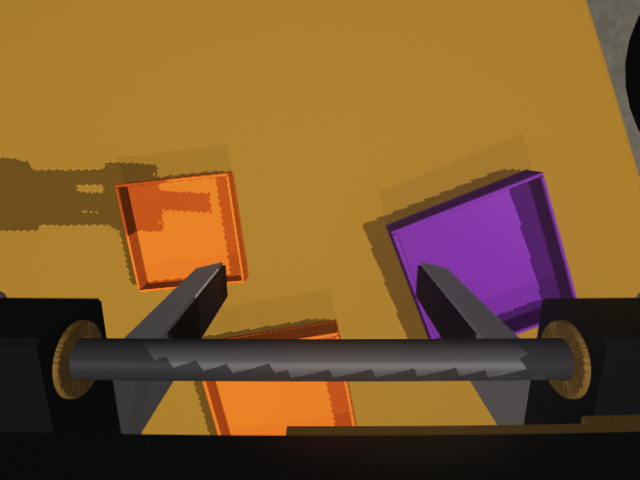

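Orange candidates in the top view are the large tray (230,260) and the small tray (227,332); the purple tray is at (139,272). The large orange one fits the description. The failed solenoid, with the red cap, is at (326,207) on the robot's left. I'll confirm with an enlarged crop and measure.

```bash
cat > h.py <<'E'
from workcell import telemetry, vision, order
import cv2,numpy as np
from scipy.spatial.transform import Rotation as R
def und(info,uv):
    K=info['intrinsics'];d=np.array([info['k1'],0,0,0,0.])
    # model: distorted = p*(1+k1 r^2), r of undistorted -> same as opencv
    p=cv2.undistortPoints(np.array(uv,float).reshape(-1,1,2),K,d).reshape(-1,2)
    return np.c_[p,np.ones(len(p))]
def ray(name,uv,pose=None):
    i=vision.camera_info(name)
    P=i['pose'] if pose is None else pose
    d=und(i,uv)@P[:3,:3].T
    return P[:3,3],d
def onz(name,uv,z,pose=None):
    o,d=ray(name,uv,pose)
    return o+d*((z-o[2])/d[:,2])[:,None]
def wpose(st):
    T=np.eye(4);T[:3,:3]=R.from_rotvec(st['eef_rot']).as_matrix();T[:3,3]=st['eef_pos']
    return T@vision.camera_info('wrist')['mount']
def proj(name,X,pose=None):
    i=vision.camera_info(name);P=i['pose'] if pose is None else pose
    c=np.linalg.inv(P);X=np.atleast_2d(X)
    return cv2.projectPoints(X,cv2.Rodrigues(c[:3,:3])[0],c[:3,3],i['intrinsics'],np.array([i['k1'],0,0,0,0.]))[0].reshape(-1,2)
def tri(uv1,n1,uv2,n2):
    o1,d1=ray(n1,[uv1]);o2,d2=ray(n2,[uv2]);d1=d1[0];d2=d2[0]
    A=np.c_[d1,-d2];t=np.linalg.lstsq(A,o2-o1,rcond=None)[0]
    a=o1+t[0]*d1;b=o2+t[1]*d2
    return (a+b)/2,np.linalg.norm(a-b)
E
python3 - <<'E'
from h import *
t=cv2.imread('pics/a_top.png');s=cv2.imread('pics/a_side.png')
c=cv2.resize(t[120:380,190:540],None,fx=2.2,fy=2.2,interpolation=cv2.INTER_CUBIC);cv2.imwrite('pics/b_top.png',c)
c=cv2.resize(s[180:440,300:570],None,fx=2.3,fy=2.3,interpolation=cv2.INTER_CUBIC);cv2.imwrite('pics/b_side.png',c)
for cam in ['top','side']:
  hsv=cv2.cvtColor({'top':t,'side':s}[cam],cv2.COLOR_BGR2HSV)
  for nm,lo,hi in [('orange',(8,200,150),(16,255,255)),('green',(50,100,60),(75,255,255)),('blue',(103,150,100),(118,255,255)),('purple',(130,100,50),(150,255,255)),('red',(0,180,100),(4,255,255))]:
    m=cv2.inRange(hsv,lo,hi);n,l,st,ce=cv2.connectedComponentsWithStats(m)
    for k in range(1,n):
      if st[k,4]>60: print(cam,nm,st[k].tolist(),ce[k].round(1))
E
```

```text
top orange [197, 226, 65, 65, 2535] [229.  258.6]
top orange [201, 308, 50, 51, 1419] [225.8 332.4]
top green [446, 229, 61, 59, 1852] [474.1 259.4]
top blue [311, 196, 31, 31, 309] [324.  214.3]
top blue [378, 215, 31, 21, 180] [394.3 228.2]
top blue [51, 466, 27, 14, 224] [ 65.1 472.5]
top purple [108, 243, 62, 57, 2595] [139.9 269.9]
top red [319, 198, 15, 14, 128] [326. 205.]
side orange [258, 215, 49, 32, 1364] [281.6 230.7]
side orange [196, 232, 42, 24, 794] [217.2 243.8]
side green [346, 360, 101, 81, 3349] [393.7 401.5]
side blue [87, 175, 23, 48, 564] [ 98.9 199.4]
side blue [341, 247, 31, 15, 186] [357.2 255.2]
side blue [411, 255, 33, 17, 196] [427.1 264.2]
side blue [364, 284, 36, 21, 256] [383.9 295.5]
side purple [229, 189, 46, 28, 974] [251.5 202.2]
side red [350, 221, 14, 10, 82] [356.  226.3]
```

View pics/b_top.png

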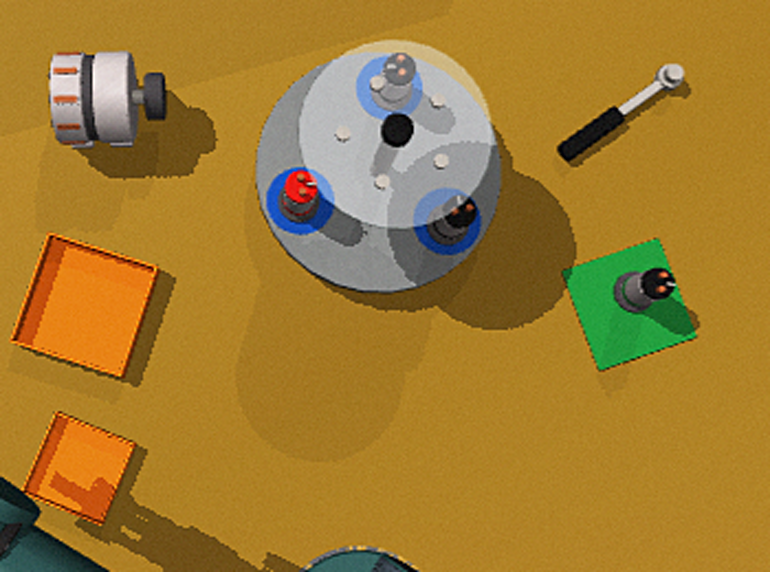

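View pics/b_side.png

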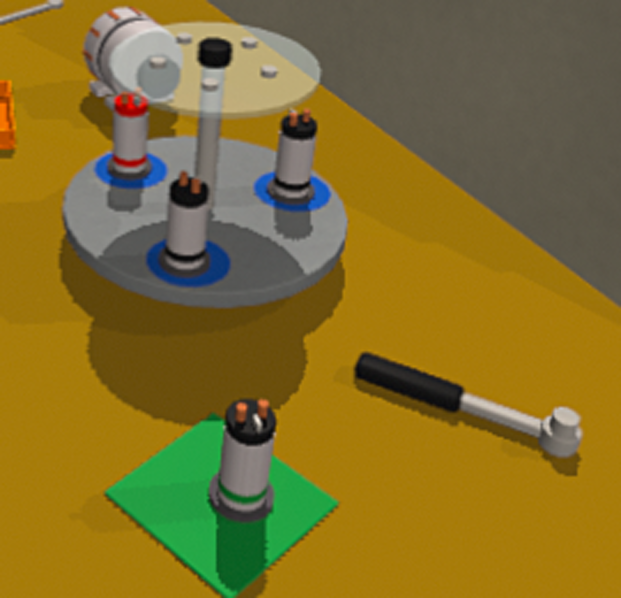

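The crops confirm it: the red cap and red band solenoid stands on the left pad. The tray is the larger orange one and the new solenoid is the one with the green band on the mat. Next I'll compute positions.

```bash
cat > m.py <<'E'
from h import *
from scipy.optimize import least_squares
t=cv2.imread('pics/a_top.png');s=cv2.imread('pics/a_side.png')
print('failed cap tri',tri((326,205.5),'top',(356,226.0),'side'))
print('knob tri',tri((370.5,179),'top',(393,203),'side'))
f=lambda cx,cy,o,k,off:(cx/k+off[0],cy/k+off[1])
# deck fits on blue pads: bbox centres
print('pad0 top', onz('top',[(326,211.0)],.05),'side',onz('side',[(356.5,254)],.05))
print('pad1 top', onz('top',[(393.5,221)],.05),'side',onz('side',[(382,294.3)],.05))
print('pad2 side',onz('side',[(427.5,263)],.05))
# deck edge in top: left/lower points
w=onz('top',[(190+257/2.2,120+158/2.2),(190+380/2.2,120+291/2.2),(190+275/2.2,120+230/2.2),(190+480/2.2,120+230/2.2),(190+500/2.2,120+170/2.2)],.05)
r=least_squares(lambda p:np.hypot(*(w[:,:2]-p).T)-.16,w.mean(0)[:2]);print('deck',r.x,r.fun)
# solenoid caps/base
print('new base flange top', onz('top',[(190+633/2.2,120+291/2.2)],.01),'side',onz('side',[(300+241/2.3,180+498/2.3)],.007))
print('new tri cap',tri((190+656/2.2,120+281/2.2),'top',(300+250/2.3,180+418/2.3),'side'))
# tray corners (rim outer z=.03)
c=[(48,234),(159,266),(124,378),(12,343)]
T=onz('top',[(190+a/2.2,120+b/2.2) for a,b in c],.03);print('tray',T.round(3),T.mean(0),np.linalg.norm(np.roll(T,1,0)-T,axis=1))
g=[(562,272),(657,238),(697,338),(601,370)]
G=onz('top',[(190+a/2.2,120+b/2.2) for a,b in g],.004);print('mat',G.mean(0),np.linalg.norm(np.roll(G,1,0)-G,axis=1))
E
python3 m.py
```

```text
failed cap tri (array([0.54261601, 0.09500038, 0.13201539]), np.float64(0.0006143535463671719))
knob tri (array([ 0.58960859, -0.00973577,  0.23679778]), np.float64(0.0005864604005681489))
pad0 top [[0.54520102 0.09209308 0.05      ]] side [[0.54144998 0.0846671  0.05      ]]
pad1 top [[ 0.52259566 -0.09958259  0.05      ]] side [[ 0.52261459 -0.1050629   0.05      ]]
pad2 side [[ 0.69801256 -0.02646737  0.05      ]]
deck [ 0.59427399 -0.00847433] [-0.00346392  0.00348778 -0.00207912 -0.00465244 -0.00131463]
new base flange top [[ 0.44596928 -0.35209927  0.01      ]] side [[ 0.44344886 -0.36088072  0.007     ]]
new tri cap (array([ 0.44842361, -0.35288747,  0.09014582]), np.float64(0.0008681995409595902))
tray [[0.494 0.414 0.03 ]
 [0.457 0.27  0.03 ]
 [0.312 0.308 0.03 ]
 [0.353 0.452 0.03 ]] [0.40414019 0.3608992  0.03      ] [0.14656897 0.14921296 0.1496555  0.14934827]
mat [ 0.42910332 -0.34893471  0.004     ] [0.13751732 0.13714872 0.14130587 0.13578805]
```

```bash
cat > plan.py <<'E'
from h import *
from scipy.spatial.transform import Slerp
def orient(phi,th,flip=False):
    # outward dir = (-cos phi, sin phi) (phi from -x toward +y); lean th
    o=np.array([-np.cos(phi),np.sin(phi),0]);z=-o*np.sin(th)+np.array([0,0,-np.cos(th)])
    y=np.cross(z,o);y/=np.linalg.norm(y);x=np.cross(y,z)
    if flip:x,y=-x,-y
    return np.c_[x,y,z]
def rows(R0,p0,R1,p1,n=8):
    a=R.from_matrix(R0);rel=(a.inv()*R.from_matrix(R1)).as_rotvec()/n
    out=[];Rc=a;p=np.array(p0,float)
    for i in range(n):
        q=p0+(p1-p0)*(i+1)/n
        out.append(Rc.inv().apply(q-p)*100);p=q;Rc=Rc*R.from_rotvec(rel)
    print('offset',np.round(out,1).tolist());print('twist',np.round(np.degrees(rel),2).tolist())
def cur():
    s=telemetry.read_state();return R.from_rotvec(s['eef_rot']).as_matrix(),s['eef_pos']
def show():
    s=telemetry.read_state();M=R.from_rotvec(s['eef_rot']).as_matrix()
    print(s['clock'],s['eef_pos'].round(4),'x',M[:,0].round(3),'y',M[:,1].round(3),'z',M[:,2].round(3),'q',s['joint_pos'].round(2),'F',s['contact_force'].round(1),'gap',round(s['finger_gap'],4))
E
python3 - <<'E'
from plan import *
print(onz('top',[(213,165),(253,165),(267,165),(235,187),(235,143)],.06).round(3))
M=orient(np.radians(50),np.radians(38));print(M.round(3))
R0,p0=cur();G=np.array([.543,.094,.112]);tcp=G+.019*M[:,2];pre=tcp-.14*M[:,2]
print(tcp,pre);rows(R0,p0,M,pre,16)
E
```

```text
[[0.665 0.415 0.06 ]
 [0.669 0.303 0.06 ]
 [0.67  0.263 0.06 ]
 [0.603 0.35  0.06 ]
 [0.732 0.357 0.06 ]]
[[-0.507  0.766  0.396]
 [ 0.604  0.643 -0.472]
 [-0.616  0.    -0.788]]
[0.55051905 0.08503914 0.0970278 ] [0.49511551 0.15106651 0.2073493 ]
offset [[-2.4, -1.2, -0.0], [-2.4, -1.2, 0.1], [-2.4, -1.1, 0.2], [-2.4, -1.0, 0.3], [-2.4, -1.0, 0.4], [-2.5, -0.9, 0.5], [-2.5, -0.8, 0.6], [-2.4, -0.8, 0.7], [-2.4, -0.7, 0.8], [-2.4, -0.6, 1.0], [-2.4, -0.6, 1.1], [-2.4, -0.5, 1.2], [-2.3, -0.4, 1.3], [-2.3, -0.4, 1.4], [-2.2, -0.3, 1.4], [-2.2, -0.2, 1.5]]
twist [0.49, -2.34, 1.45]
```

```bash
python3 -m handwheel '{"offset":[[-2.4,-1.2,0],[-2.4,-1.2,0.1],[-2.4,-1.1,0.2],[-2.4,-1.0,0.3],[-2.4,-1.0,0.4],[-2.5,-0.9,0.5],[-2.5,-0.8,0.6],[-2.4,-0.8,0.7]],"twist":[[0.5,-2.3,1.5],[0.5,-2.3,1.5],[0.5,-2.3,1.5],[0.5,-2.3,1.5],[0.5,-2.3,1.5],[0.5,-2.3,1.5],[0.5,-2.3,1.5],[0.5,-2.3,1.5]]}' 9.4; python3 -c "
from plan import *
show();R0,p0=cur()
M=orient(np.radians(50),np.radians(38))
rows(R0,p0,M,np.array([.495,.151,.207]))"
```

```text
clock: 1.15
eef_pos: [0.3677, 0.3228, 0.2069]
eef_rot: [0.926, 2.682, -0.202]
contact_force: [0.7, -0.3, -0.3]
finger_gap: 0.0937
1.15 [0.3677 0.3228 0.2069] x [-0.749  0.58  -0.321] y [ 0.621  0.783 -0.035] z [ 0.231 -0.226 -0.946] q [ 0.84 -0.03  1.53 -0.33  1.66 -0.1 ] F [ 0.7 -0.3 -0.3] gap 0.0937
offset [[-2.4, -0.7, 0.9], [-2.4, -0.6, 1.0], [-2.4, -0.6, 1.1], [-2.4, -0.5, 1.2], [-2.3, -0.4, 1.3], [-2.3, -0.4, 1.4], [-2.2, -0.3, 1.5], [-2.2, -0.2, 1.6]]
twist [0.47, -2.37, 1.4]
```

```bash
python3 -m handwheel '{"offset":[[-2.4,-0.7,0.9],[-2.4,-0.6,1.0],[-2.4,-0.6,1.1],[-2.4,-0.5,1.2],[-2.3,-0.4,1.3],[-2.3,-0.4,1.4],[-2.2,-0.3,1.5],[-2.2,-0.2,1.5]],"twist":[[0.5,-2.4,1.4],[0.5,-2.4,1.4],[0.5,-2.4,1.4],[0.5,-2.4,1.4],[0.5,-2.4,1.4],[0.5,-2.4,1.4],[0.5,-2.4,1.4],[0.5,-2.4,1.4]]}'; python3 -c "
from plan import *
show()
p=wpose(telemetry.read_state());im=vision.read_camera('wrist')
cv2.imwrite('pics/c_wrist.png',im[:,:,::-1])
c=np.array([.543,.094,0])
print(proj('wrist',[c+[0,0,.05],c+[0,0,.14],[.543,.092,.05]],p))
im=vision.read_camera('side');cv2.imwrite('pics/c_side.png',im[:,:,::-1])
"
```

```text
clock: 2.15
eef_pos: [0.4955, 0.15, 0.2052]
eef_rot: [1.063, 2.277, -0.373]
contact_force: [-1.2, 0.3, -0.2]
finger_gap: 0.0936
2.15 [0.4955 0.15   0.2052] x [-0.505  0.601 -0.619] y [ 0.767  0.641 -0.004] z [ 0.395 -0.477 -0.785] q [ 0.61 -0.05  1.66 -0.67  1.49 -0.05] F [-1.2  0.3 -0.2] gap 0.0936
[[323.52339174 174.2021046 ]
 [323.35479831 256.50367988]
 [322.08697025 175.46959989]]
```

View pics/c_wrist.png

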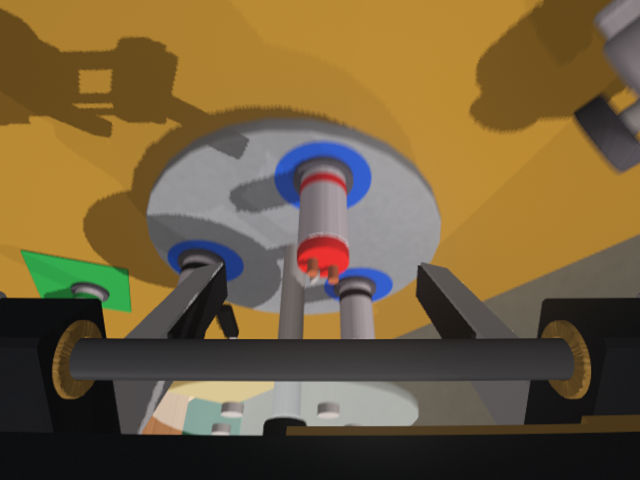

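View pics/c_side.png

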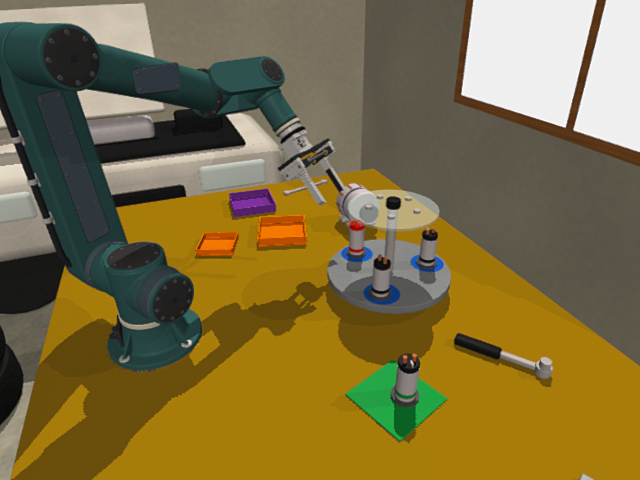

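The wrist picture shows the red-capped solenoid centred between the fingers: base about (323,174), cap (323,255). The prediction from the measured position agrees. Advancing.

```bash
python3 -m handwheel '{"offset":[[0,0,2],[0,0,2],[0,0,2],[0,0,2],[0,0,2],[0,0,2],[0,0,1.2],[0,0,0.6]],"twist":[[0,0,0],[0,0,0],[0,0,0],[0,0,0],[0,0,0],[0,0,0],[0,0,0],[0,0,0]]}'; python3 -c "
from plan import *
show()
im=vision.read_camera('wrist')
cv2.imwrite('pics/d_wrist.png',im[:,:,::-1])
"
```

```text
clock: 3.25
eef_pos: [0.5496, 0.0852, 0.0967]
eef_rot: [1.063, 2.279, -0.372]
contact_force: [-0.2, -0.2, -0.4]
finger_gap: 0.0939
3.25 [0.5496 0.0852 0.0967] x [-0.506  0.602 -0.618] y [ 0.767  0.642 -0.004] z [ 0.394 -0.476 -0.786] q [ 0.43  0.05  1.78 -0.69  1.2  -0.04] F [-0.2 -0.2 -0.4] gap 0.0939
```

View pics/d_wrist.png

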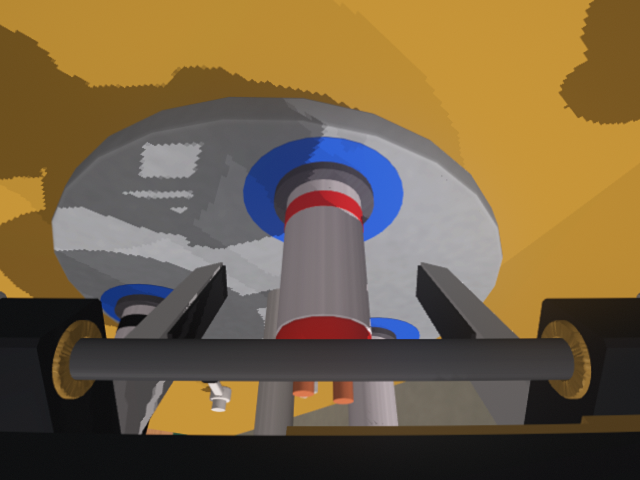

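The solenoid sits centred between the fingers at about col 324, so I'm closing.

```bash
python3 -m handwheel '{"offset":[[0,0,0],[0,0,0],[0,0,0],[0,0,0],[0,0,0],[0,0,0],[0,0,0],[0,0,0]],"twist":[[0,0,0],[0,0,0],[0,0,0],[0,0,0],[0,0,0],[0,0,0],[0,0,0],[0,0,0]]}' 3; python3 -c "
from plan import *
show()
im=vision.read_camera('wrist')
cv2.imwrite('pics/e_wrist.png',im[:,:,::-1])
R0,p0=cur()
rows(R0,p0,R0,p0+[0,0,.024])
o=np.array([-.643,.766,0])
rows(R0,p0,R0,p0+o*.16)
"
```

```text
clock: 4.3
eef_pos: [0.5498, 0.0852, 0.0973]
eef_rot: [1.063, 2.278, -0.372]
contact_force: [-0.5, 0.7, 0.3]
finger_gap: 0.0393
4.3 [0.5498 0.0852 0.0973] x [-0.506  0.602 -0.618] y [ 0.767  0.642 -0.003] z [ 0.395 -0.476 -0.786] q [ 0.43  0.05  1.78 -0.69  1.2  -0.04] F [-0.5  0.7  0.3] gap 0.0393
offset [[-0.2, -0.0, -0.2], [-0.2, -0.0, -0.2], [-0.2, -0.0, -0.2], [-0.2, -0.0, -0.2], [-0.2, -0.0, -0.2], [-0.2, -0.0, -0.2], [-0.2, -0.0, -0.2], [-0.2, -0.0, -0.2]]
twist [0.0, 0.0, 0.0]
offset [[1.6, -0.0, -1.2], [1.6, -0.0, -1.2], [1.6, -0.0, -1.2], [1.6, -0.0, -1.2], [1.6, -0.0, -1.2], [1.6, -0.0, -1.2], [1.6, -0.0, -1.2], [1.6, -0.0, -1.2]]
twist [0.0, 0.0, 0.0]
```

View pics/e_wrist.png

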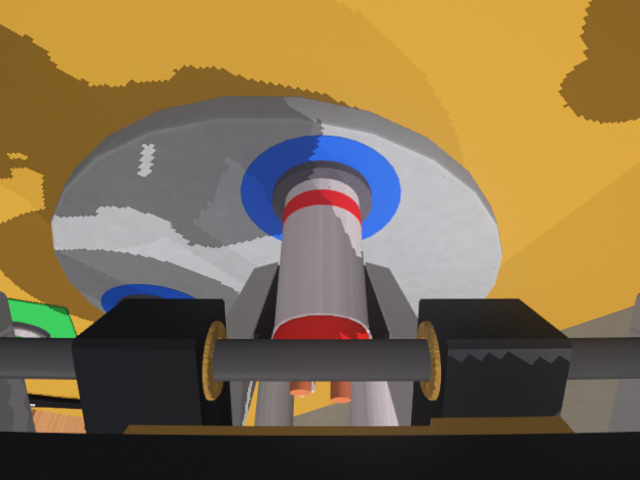

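Grip holds: gap 39 mm and the carousel hasn't moved. Lifting 24 mm straight up.

```bash
python3 -m handwheel '{"offset":[[-0.19,0,-0.24],[-0.19,0,-0.24],[-0.19,0,-0.24],[-0.19,0,-0.24],[-0.19,0,-0.24],[-0.19,0,-0.24],[-0.19,0,-0.24],[-0.19,0,-0.24]],"twist":[[0,0,0],[0,0,0],[0,0,0],[0,0,0],[0,0,0],[0,0,0],[0,0,0],[0,0,0]]}'; python3 -c "
from plan import *
show()
im=vision.read_camera('wrist')
cv2.imwrite('pics/f_wrist.png',im[:,:,::-1])
"
```

```text
clock: 5.35
eef_pos: [0.5499, 0.0852, 0.1219]
eef_rot: [1.063, 2.278, -0.372]
contact_force: [0.1, 0.2, -1.4]
finger_gap: 0.0401
5.35 [0.5499 0.0852 0.1219] x [-0.506  0.602 -0.618] y [ 0.767  0.642 -0.003] z [ 0.395 -0.476 -0.786] q [ 0.43  0.03  1.76 -0.68  1.24 -0.08] F [ 0.1  0.2 -1.4] gap 0.0401
```

View pics/f_wrist.png

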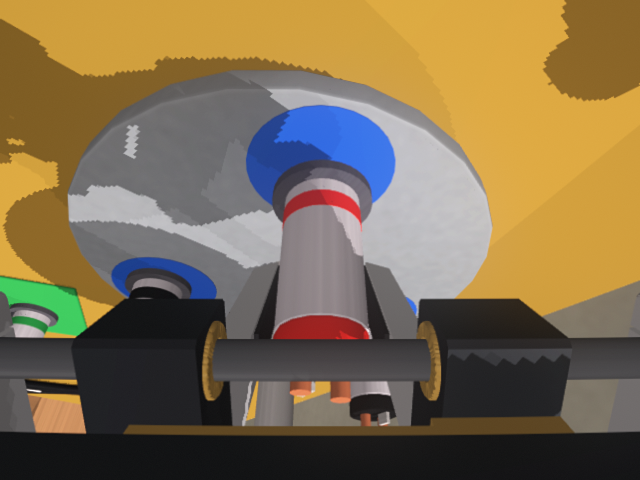

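Lifted cleanly: the pad shows around the base and the solenoid hasn't tilted. Retracting outward, then up.

```bash
python3 -m handwheel '{"offset":[[1.2,0,-0.9],[1.6,0,-1.2],[1.6,0,-1.2],[1.6,0,-1.2],[1.6,0,-1.2],[0.6,0,-2.4],[0.6,0,-2.4],[0.6,0,-2.4]],"twist":[[0,0,0],[0,0,0],[0,0,0],[0,0,0],[0,0,0],[0,0,0],[0,0,0],[0,0,0]]}'; python3 -c "
from plan import *
show()
M=orient(np.radians(17),np.radians(38))
R0,p0=cur()
# align keeping sol vertical: rotate current about world z
Rz=R.from_euler('z',33,degrees=True).as_matrix()
M=Rz@R0
off=Rz@np.array([.0068,-.0088,0]);t=np.array([.404,.361,.13])+off;print(t)
rows(R0,p0,M,t)
"
```

```text
clock: 6.4
eef_pos: [0.4502, 0.2042, 0.1652]
eef_rot: [1.062, 2.279, -0.371]
contact_force: [-0.1, 1.1, -2.8]
finger_gap: 0.0391
6.4 [0.4502 0.2042 0.1652] x [-0.507  0.601 -0.618] y [ 0.766  0.642 -0.003] z [ 0.395 -0.475 -0.786] q [ 0.75 -0.01  1.7  -0.67  1.51  0.12] F [-0.1  1.1 -2.8] gap 0.0391
[0.41449578 0.35732324 0.13      ]
offset [[1.6, 0.9, -0.7], [1.6, 1.0, -0.7], [1.5, 1.1, -0.7], [1.5, 1.2, -0.6], [1.4, 1.4, -0.5], [1.3, 1.4, -0.5], [1.2, 1.5, -0.4], [1.1, 1.6, -0.3]]
twist [-2.55, -0.01, -3.24]
```

```bash
python3 -m handwheel '{"offset":[[1.6,0.9,-0.7],[1.6,1.0,-0.7],[1.5,1.1,-0.7],[1.5,1.2,-0.6],[1.4,1.4,-0.5],[1.3,1.4,-0.5],[1.2,1.5,-0.4],[1.1,1.6,-0.3]],"twist":[[-2.55,0,-3.24],[-2.55,0,-3.24],[-2.55,0,-3.24],[-2.55,0,-3.24],[-2.55,0,-3.24],[-2.55,0,-3.24],[-2.55,0,-3.24],[-2.55,0,-3.24]]}'; python3 -c "
from plan import *
show()
for n in ['wrist','side','top']:
  im=vision.read_camera(n);cv2.imwrite(f'pics/g_{n}.png',im[:,:,::-1])
R0,p0=cur()
rows(R0,p0,R0,np.array([.4145,.3573,.056]))
"
```

```text
clock: 7.4
eef_pos: [0.4159, 0.3555, 0.1299]
eef_rot: [0.362, 2.455, -0.128]
contact_force: [-0.4, 0.8, -2.3]
finger_gap: 0.0393
7.4 [0.4159 0.3555 0.1299] x [-0.754  0.226 -0.617] y [ 0.289  0.957 -0.002] z [ 0.59  -0.18  -0.787] q [ 0.99 -0.01  1.78 -0.68  1.24 -0.11] F [-0.4  0.8 -2.3] gap 0.0393
offset [[0.6, 0.0, 0.7], [0.6, 0.0, 0.7], [0.6, 0.0, 0.7], [0.6, 0.0, 0.7], [0.6, 0.0, 0.7], [0.6, 0.0, 0.7], [0.6, 0.0, 0.7], [0.6, 0.0, 0.7]]
twist [0.0, 0.0, 0.0]
```

View pics/g_wrist.png

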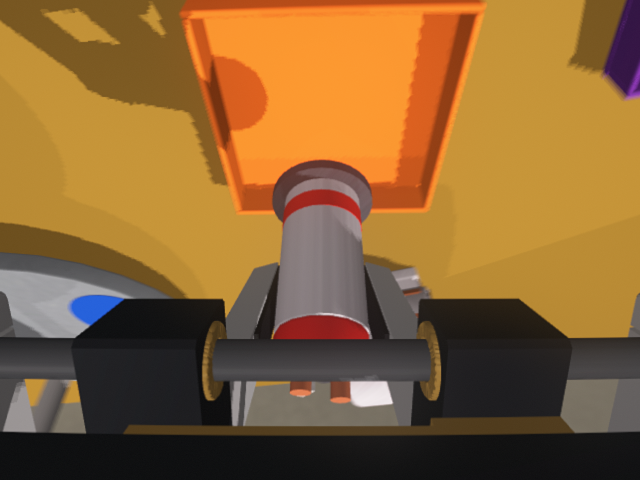

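View pics/g_side.png

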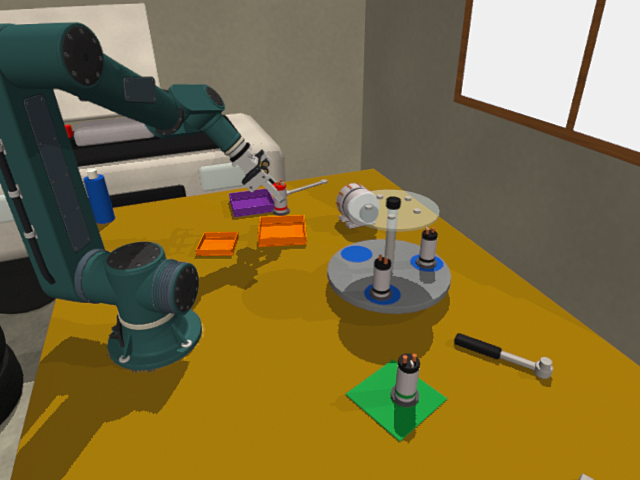

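View pics/g_top.png

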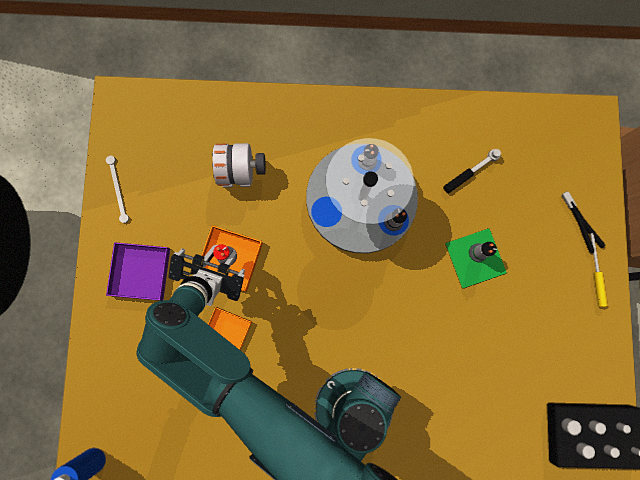

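```bash
python3 -m handwheel '{"offset":[[0.6,0,0.7],[0.6,0,0.8],[0.6,0,0.8],[0.6,0,0.8],[0.6,0,0.8],[0.6,0,0.8],[0.5,0,0.6],[0.4,0,0.5]],"twist":[[0,0,0],[0,0,0],[0,0,0],[0,0,0],[0,0,0],[0,0,0],[0,0,0],[0,0,0]]}'; python3 -c "
from plan import *
show()
p=wpose(telemetry.read_state())
for n in ['wrist','side']:
  im=vision.read_camera(n);cv2.imwrite(f'pics/h_{n}.png',im[:,:,::-1])
print(proj('wrist',[.404,.361,.004],p))
"
```

```text
clock: 8.55
eef_pos: [0.4165, 0.354, 0.0562]
eef_rot: [0.368, 2.454, -0.13]
contact_force: [-0.1, -0.6, -3.1]
finger_gap: 0.0397
8.55 [0.4165 0.354  0.0562] x [-0.753  0.23  -0.617] y [ 0.294  0.956 -0.003] z [ 0.589 -0.183 -0.787] q [ 0.98  0.07  1.86 -0.72  1.12  0.  ] F [-0.1 -0.6 -3.1] gap 0.0397
[[329.03582627 184.86596975]]
```

View pics/h_wrist.png

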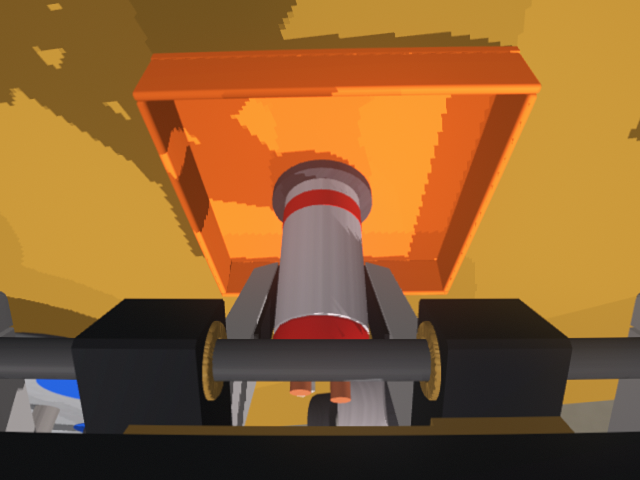

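The base is near the tray centre: about (323,190) against the predicted (329,185). Lowering slowly.

```bash
python3 -m handwheel '{"offset":[[0.05,0,0.06],[0.05,0,0.06],[0.05,0,0.06],[0.05,0,0.06],[0.05,0,0.06],[0.05,0,0.06],[0,0,0],[0,0,0]],"twist":[[0,0,0],[0,0,0],[0,0,0],[0,0,0],[0,0,0],[0,0,0],[0,0,0],[0,0,0]]}'; python3 -c "
from plan import *
show()"
```

```text
clock: 9.65
eef_pos: [0.4164, 0.3541, 0.0521]
eef_rot: [0.368, 2.454, -0.13]
contact_force: [0.2, -0.4, -2.1]
finger_gap: 0.0395
9.65 [0.4164 0.3541 0.0521] x [-0.753  0.23  -0.617] y [ 0.294  0.956 -0.002] z [ 0.589 -0.183 -0.787] q [ 0.98  0.07  1.86 -0.72  1.11  0.01] F [ 0.2 -0.4 -2.1] gap 0.0395
```

```bash
python3 -m handwheel '{"offset":[[0.05,0,0.06],[0.04,0,0.05],[0.04,0,0.05],[0,0,0],[0,0,0],[0,0,0],[0,0,0],[0,0,0]],"twist":[[0,0,0],[0,0,0],[0,0,0],[0,0,0],[0,0,0],[0,0,0],[0,0,0],[0,0,0]]}'; python3 -c "
from plan import *
show()"
```

```text
clock: 10.65
eef_pos: [0.4166, 0.3542, 0.0513]
eef_rot: [0.368, 2.452, -0.13]
contact_force: [-4.6, -0.6, 5.2]
finger_gap: 0.0395
10.65 [0.4166 0.3542 0.0513] x [-0.752  0.23  -0.618] y [ 0.294  0.956 -0.002] z [ 0.59  -0.183 -0.786] q [ 0.99  0.08  1.86 -0.72  1.11  0.01] F [-4.6 -0.6  5.2] gap 0.0395
```

Contact: Fz went from -2 to +5 N. Releasing.

```bash
python3 -m handwheel '{"offset":[[0,0,0],[0,0,0],[0,0,0],[0,0,0],[0,0,0],[0,0,0],[0,0,0],[0,0,0]],"twist":[[0,0,0],[0,0,0],[0,0,0],[0,0,0],[0,0,0],[0,0,0],[0,0,0],[0,0,0]]}' 9.4; python3 -c "
from plan import *
show()
im=vision.read_camera('wrist');cv2.imwrite(f'pics/i_wrist.png',im[:,:,::-1])
"
```

```text
clock: 11.65
eef_pos: [0.4163, 0.3541, 0.05]
eef_rot: [0.368, 2.454, -0.13]
contact_force: [-0.2, 0.4, -0.9]
finger_gap: 0.0941
11.65 [0.4163 0.3541 0.05  ] x [-0.753  0.23  -0.617] y [ 0.294  0.956 -0.002] z [ 0.589 -0.183 -0.787] q [ 0.98  0.08  1.86 -0.72  1.11  0.01] F [-0.2  0.4 -0.9] gap 0.0941
```

View pics/i_wrist.png

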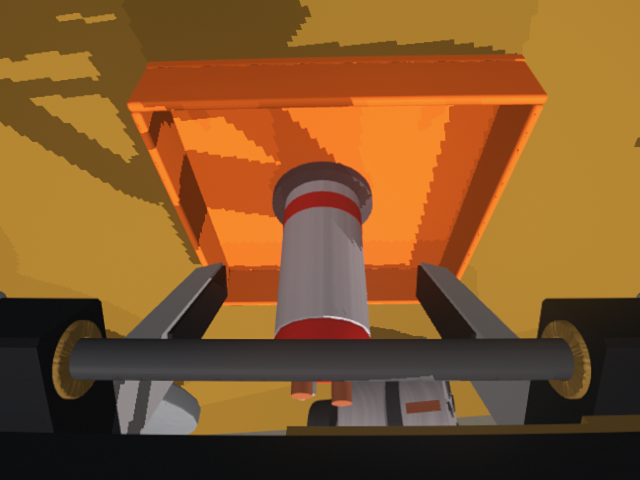

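Released and standing upright on the tray floor. Backing out along the tool axis.

```bash
python3 -m handwheel '{"offset":[[0,0,-1],[0,0,-2],[0,0,-2],[0,0,-2],[0,0,-2],[0,0,-2],[0,0,-2],[0,0,-2]],"twist":[[0,0,0],[0,0,0],[0,0,0],[0,0,0],[0,0,0],[0,0,0],[0,0,0],[0,0,0]]}'; python3 -c "
from plan import *
show()
for n in ['side']:
  im=vision.read_camera(n);cv2.imwrite(f'pics/j_{n}.png',cv2.resize(im[150:350,180:480,::-1],None,fx=2.5,fy=2.5))
R0,p0=cur()
M=orient(np.radians(50),np.radians(38))
rows(R0,p0,M,np.array([.38,.04,.30]))
"
```

```text
clock: 12.7
eef_pos: [0.3272, 0.3818, 0.1692]
eef_rot: [0.368, 2.454, -0.129]
contact_force: [-0.7, 0.3, -0.8]
finger_gap: 0.094
12.7 [0.3272 0.3818 0.1692] x [-0.753  0.23  -0.617] y [ 0.294  0.956 -0.002] z [ 0.589 -0.182 -0.787] q [ 1.18 -0.06  1.74 -0.67  1.43 -0.  ] F [-0.7  0.3 -0.8] gap 0.094
offset [[-2.5, -3.9, -0.1], [-2.7, -3.8, 0.1], [-2.9, -3.6, 0.2], [-3.1, -3.4, 0.4], [-3.3, -3.2, 0.5], [-3.5, -3.0, 0.7], [-3.6, -2.8, 0.8], [-3.8, -2.5, 0.9]]
twist [2.56, 0.01, 3.24]
```

View pics/j_side.png

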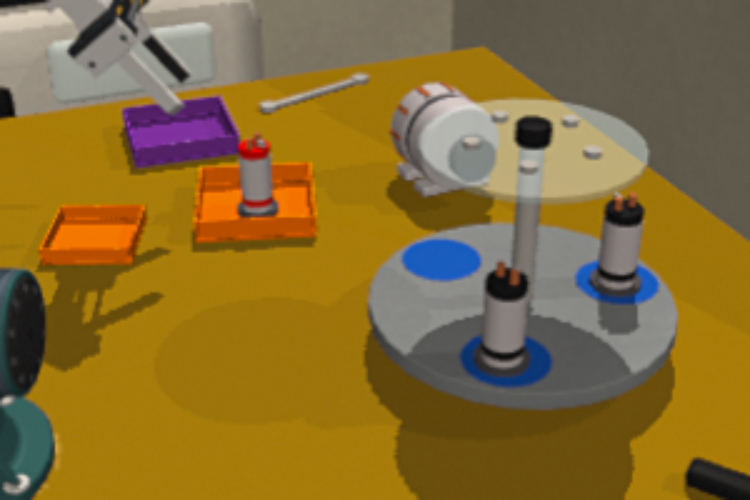

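The failed solenoid stands in the larger orange tray at about (256,180) in the crop. The carousel is still and the left pad is empty at (441,260). Moving on to the new solenoid.

```bash
python3 -m handwheel '{"offset":[[-2.5,-3.9,-0.1],[-2.7,-3.8,0.1],[-2.9,-3.6,0.2],[-3.1,-3.4,0.4],[-3.3,-3.2,0.5],[-3.5,-3.0,0.7],[-3.6,-2.8,0.8],[-3.8,-2.5,0.9]],"twist":[[2.56,0,3.24],[2.56,0,3.24],[2.56,0,3.24],[2.56,0,3.24],[2.56,0,3.24],[2.56,0,3.24],[2.56,0,3.24],[2.56,0,3.24]]}'; python3 -c "
from plan import *
show()
R0,p0=cur()
M=orient(np.radians(50),np.radians(38))
rows(R0,p0,M,np.array([.399,-.297,.161]))
"
```

```text
clock: 13.75
eef_pos: [0.3803, 0.0369, 0.2989]
eef_rot: [1.065, 2.277, -0.373]
contact_force: [0.5, 0.1, -0.8]
finger_gap: 0.094
13.75 [0.3803 0.0369 0.2989] x [-0.504  0.603 -0.619] y [ 0.768  0.64  -0.003] z [ 0.394 -0.477 -0.786] q [ 0.52 -0.46  1.79 -0.66  1.65 -0.28] F [ 0.5  0.1 -0.8] gap 0.094
offset [[-1.6, -2.5, 3.4], [-1.6, -2.5, 3.4], [-1.6, -2.5, 3.4], [-1.6, -2.5, 3.4], [-1.6, -2.5, 3.4], [-1.6, -2.5, 3.4], [-1.6, -2.5, 3.4], [-1.6, -2.5, 3.4]]
twist [-0.04, 0.03, -0.01]
```

```bash
python3 -m handwheel '{"offset":[[-1.6,-2.5,3.4],[-1.6,-2.5,3.4],[-1.6,-2.5,3.4],[-1.6,-2.5,3.4],[-1.6,-2.5,3.4],[-1.6,-2.5,3.4],[-1.6,-2.5,3.4],[-1.6,-2.5,3.4]],"twist":[[0,0,0],[0,0,0],[0,0,0],[0,0,0],[0,0,0],[0,0,0],[0,0,0],[0,0,0]]}'; python3 -c "
from plan import *
show()
p=wpose(telemetry.read_state())
im=vision.read_camera('wrist');cv2.imwrite('pics/k_wrist.png',im[:,:,::-1])
c=np.array([.447,-.354,0])
print(proj('wrist',[c+[0,0,.004],c+[0,0,.097]],p))
"
```

```text
clock: 14.75
eef_pos: [0.3984, -0.2983, 0.1645]
eef_rot: [1.064, 2.276, -0.374]
contact_force: [0.5, -0.1, 0.3]
finger_gap: 0.0938
14.75 [ 0.3984 -0.2983  0.1645] x [-0.504  0.601 -0.62 ] y [ 0.768  0.64  -0.004] z [ 0.394 -0.478 -0.785] q [-0.66 -0.49  2.08 -0.17  0.91 -1.3 ] F [ 0.5 -0.1  0.3] gap 0.0938
[[324.72662022 170.42448106]
 [324.78330539 254.25793227]]
```

View pics/k_wrist.png

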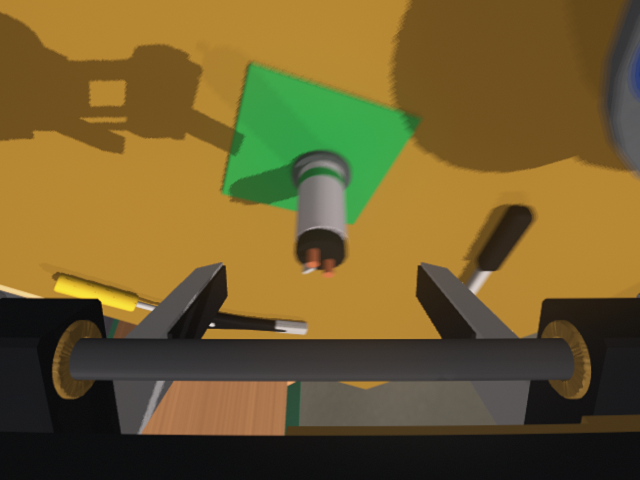

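The new solenoid with the green band is centred at about (321,168) for the base and (321,250) for the cap, 2 to 3 mm from the prediction. Advancing.

```bash
python3 -m handwheel '{"offset":[[0.1,0,2],[0.1,0,2],[0.1,0,2],[0.05,0,2],[0,0,2],[0,0,2],[0,0,1.4],[0,0,0.8]],"twist":[[0,0,0],[0,0,0],[0,0,0],[0,0,0],[0,0,0],[0,0,0],[0,0,0],[0,0,0]]}'; python3 -c "
from plan import *
show()
im=vision.read_camera('wrist')
cv2.imwrite('pics/l_wrist.png',im[:,:,::-1])
"
```

```text
clock: 15.8
eef_pos: [0.4531, -0.3622, 0.05]
eef_rot: [1.063, 2.279, -0.373]
contact_force: [0.4, 0.4, 0.3]
finger_gap: 0.0942
15.8 [ 0.4531 -0.3622  0.05  ] x [-0.506  0.602 -0.618] y [ 0.767  0.641 -0.004] z [ 0.393 -0.476 -0.786] q [-0.71 -0.15  2.08 -0.2   0.56 -1.27] F [0.4 0.4 0.3] gap 0.0942
```

View pics/l_wrist.png

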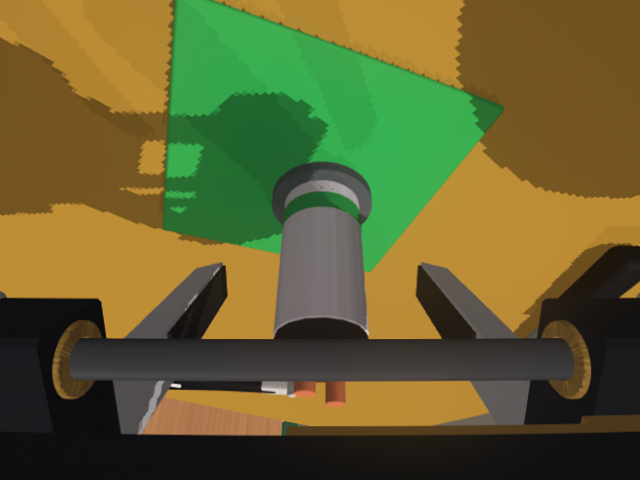

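It's centred, and the flange shows at the same pixels as in the first grasp. Closing.

```bash
python3 -m handwheel '{"offset":[[0,0,0],[0,0,0],[0,0,0],[0,0,0],[0,0,0],[0,0,0],[0,0,0],[0,0,0]],"twist":[[0,0,0],[0,0,0],[0,0,0],[0,0,0],[0,0,0],[0,0,0],[0,0,0],[0,0,0]]}' 3; python3 -m handwheel '{"offset":[[-0.1,0,-0.1],[-0.3,0,-0.4],[-0.8,0,-1.0],[-1.2,0,-1.5],[-1.2,0,-1.5],[-1.2,0,-1.5],[-1.2,0,-1.5],[-1.0,0,-1.2]],"twist":[[0,0,0],[0,0,0],[0,0,0],[0,0,0],[0,0,0],[0,0,0],[0,0,0],[0,0,0]]}' ;python3 -c "
from plan import *
show()
im=vision.read_camera('wrist')
cv2.imwrite('pics/m_wrist.png',im[:,:,::-1])
im=vision.read_camera('top');cv2.imwrite('pics/m_top.png',im[:,:,::-1])
"
```

```text
clock: 16.85
eef_pos: [0.4531, -0.3623, 0.0507]
eef_rot: [1.063, 2.278, -0.374]
contact_force: [-1.0, 0.8, 0.9]
finger_gap: 0.039
clock: 17.85
eef_pos: [0.4544, -0.363, 0.1644]
eef_rot: [1.063, 2.276, -0.374]
contact_force: [-0.6, 0.5, -2.3]
finger_gap: 0.0397
17.85 [ 0.4544 -0.363   0.1644] x [-0.505  0.601 -0.62 ] y [ 0.767  0.641 -0.004] z [ 0.395 -0.478 -0.785] q [-0.71 -0.27  1.93 -0.15  0.82 -1.34] F [-0.6  0.5 -2.3] gap 0.0397
```

View pics/m_wrist.png

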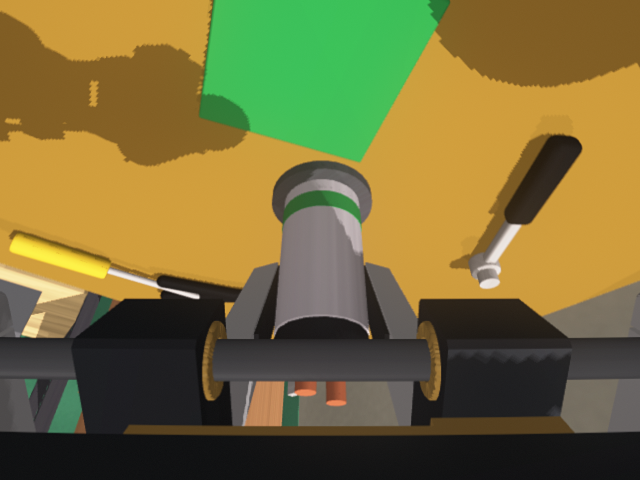

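View pics/m_top.png

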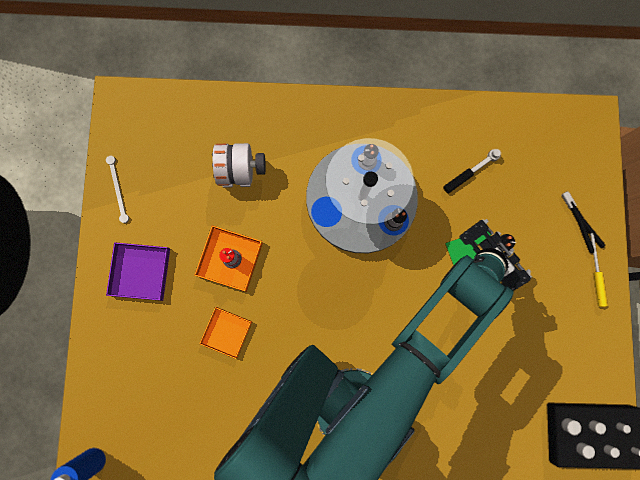

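The new solenoid is held upright, and the empty pad is fully visible at about (325,212). Measuring the pad centre.

```bash
cat > pad.py <<'E'
from plan import *
def padc(cam,im,box,pose=None):
    hsv=cv2.cvtColor(im,cv2.COLOR_RGB2HSV);m=cv2.inRange(hsv,(100,120,60),(122,255,255))
    x0,y0,x1,y1=box;mm=np.zeros_like(m);mm[y0:y1,x0:x1]=m[y0:y1,x0:x1]
    n,l,st,ce=cv2.connectedComponentsWithStats(mm);k=1+np.argmax(st[1:,4])
    v,u=np.nonzero(l==k);w=onz(cam,np.c_[u,v],.05,pose)
    c,_=cv2.findContours((l==k).astype(np.uint8),0,1);P=onz(cam,c[0][:,0].astype(float),.05,pose)[:,:2].astype(np.float32)
    print(cam,st[k],'centroid',w.mean(0).round(4),'circle',cv2.minEnclosingCircle(P))
E
python3 -c "
from pad import *
for n,b in [('top',(300,185,350,240)),('side',(330,235,380,270))]:
  padc(n,vision.read_camera(n),b)
R0,p0=cur()
rows(R0,p0,R0,np.array([.38,-.02,.29]))
"
```

```text
top [311 196  31  31 678] centroid [0.5422 0.0941 0.05  ] circle ((0.5446190237998962, 0.09071620553731918), 0.044292762875556946)Traceback (most recent call last):
  File "<string>", line 4, in <module>
    padc(n,vision.read_camera(n),b)
    ~~~~^^^^^^^^^^^^^^^^^^^^^^^^^^^
  File "pad.py", line 5, in padc
    n,l,st,ce=cv2.connectedComponentsWithStats(mm);k=1+np.argmax(st[1:,4])
                                                       ~~~~~~~~~^^^^^^^^^^
    return _wrapfunc(a, 'argmax', axis=axis, out=out, **kwds)
    return bound(*args, **kwds)
ValueError: attempt to get argmax of an empty sequence
```

```bash
python3 -c "
from pad import *
R0,p0=cur()
rows(R0,p0,R0,np.array([.38,-.02,.29]))
rows(R0,np.array([.38,-.02,.29]),R0,np.array([.45,.204,.165]))
"
```

```text
offset [[2.1, 2.0, -3.7], [2.1, 2.0, -3.7], [2.1, 2.0, -3.7], [2.1, 2.0, -3.7], [2.1, 2.0, -3.7], [2.1, 2.0, -3.7], [2.1, 2.0, -3.7], [2.1, 2.0, -3.7]]
twist [0.0, 0.0, 0.0]
offset [[2.2, 2.5, 0.2], [2.2, 2.5, 0.2], [2.2, 2.5, 0.2], [2.2, 2.5, 0.2], [2.2, 2.5, 0.2], [2.2, 2.5, 0.2], [2.2, 2.5, 0.2], [2.2, 2.5, 0.2]]
twist [0.0, 0.0, 0.0]
```

```bash
python3 -m handwheel '{"offset":[[1.1,1.0,-1.9],[2.1,2.0,-3.7],[2.1,2.0,-3.7],[2.1,2.0,-3.7],[2.1,2.0,-3.7],[2.1,2.0,-3.7],[2.1,2.0,-3.7],[2.1,2.0,-3.7]],"twist":[[0,0,0],[0,0,0],[0,0,0],[0,0,0],[0,0,0],[0,0,0],[0,0,0],[0,0,0]]}'; python3 -m handwheel '{"offset":[[2.4,2.6,-0.8],[2.2,2.5,0],[2.2,2.5,0],[2.2,2.5,0],[2.2,2.5,0],[2.2,2.5,0],[2.2,2.5,0],[1.4,1.5,0]],"twist":[[0,0,0],[0,0,0],[0,0,0],[0,0,0],[0,0,0],[0,0,0],[0,0,0],[0,0,0]]}' ;python3 -c "
from plan import *
show()
im=vision.read_camera('wrist')
cv2.imwrite('pics/n_wrist.png',im[:,:,::-1])
R0,p0=cur()
rows(R0,p0,R0,np.array([.4502,.2042,.1630]),2)
"
```

```text
clock: 19.05
eef_pos: [0.3791, -0.0376, 0.2819]
eef_rot: [1.063, 2.279, -0.373]
contact_force: [0.8, 0.3, -1.8]
finger_gap: 0.0392
clock: 20.05
eef_pos: [0.4371, 0.1907, 0.1803]
eef_rot: [1.061, 2.281, -0.375]
contact_force: [1.1, -0.9, -2.0]
finger_gap: 0.0394
20.05 [0.4371 0.1907 0.1803] x [-0.509  0.6   -0.617] y [ 0.766  0.642 -0.007] z [ 0.392 -0.477 -0.787] q [ 0.75 -0.06  1.72 -0.66  1.54  0.09] F [ 1.1 -0.9 -2. ] gap 0.0394
offset [[0.5, 0.9, 0.6], [0.5, 0.9, 0.6]]
twist [0.0, 0.0, 0.0]
```

View pics/n_wrist.png

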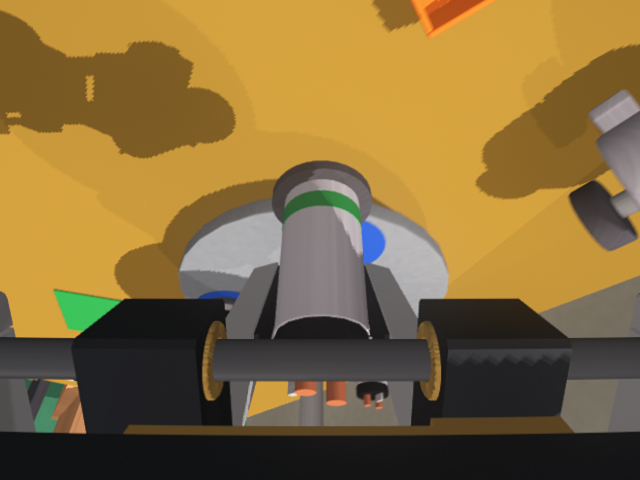

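```bash
python3 -c "
from plan import *
R0,p0=cur()
rows(R0,p0,R0,np.array([.4855,.1618,.117]))
rows(R0,p0,R0,p0+[.0643,-.0766,0])
"
```

```text
offset [[-0.1, 0.2, 1.0], [-0.1, 0.2, 1.0], [-0.1, 0.2, 1.0], [-0.1, 0.2, 1.0], [-0.1, 0.2, 1.0], [-0.1, 0.2, 1.0], [-0.1, 0.2, 1.0], [-0.1, 0.2, 1.0]]
twist [0.0, 0.0, 0.0]
offset [[-1.0, -0.0, 0.8], [-1.0, -0.0, 0.8], [-1.0, -0.0, 0.8], [-1.0, -0.0, 0.8], [-1.0, -0.0, 0.8], [-1.0, -0.0, 0.8], [-1.0, -0.0, 0.8], [-1.0, -0.0, 0.8]]
twist [0.0, 0.0, 0.0]
```

```bash
python3 -m handwheel '{"offset":[[-0.1,0.2,1],[-0.1,0.2,1],[-0.1,0.2,1],[-0.1,0.2,1],[-0.1,0.2,1],[-0.1,0.2,1],[-0.1,0.2,1],[-0.1,0.2,1]],"twist":[[0,0,0],[0,0,0],[0,0,0],[0,0,0],[0,0,0],[0,0,0],[0,0,0],[0,0,0]]}' ;python3 -c "
from pad import *
show()
padc('top',vision.read_camera('top'),(300,185,350,240))
p=wpose(telemetry.read_state())
im=vision.read_camera('wrist')
padc('wrist',im,(200,100,420,300),p)
cv2.imwrite('pics/o_wrist.png',im[:,:,::-1])
R0,p0=cur()
rows(R0,p0,R0,np.array([.5498,.0852,.117]))
"
```

```text
clock: 21.1
eef_pos: [0.4856, 0.1564, 0.1243]
eef_rot: [1.063, 2.278, -0.374]
contact_force: [0.6, 0.5, -2.2]
finger_gap: 0.0391
21.1 [0.4856 0.1564 0.1243] x [-0.506  0.601 -0.618] y [ 0.767  0.641 -0.004] z [ 0.394 -0.477 -0.786] q [ 0.63  0.01  1.77 -0.68  1.37  0.08] F [ 0.6  0.5 -2.2] gap 0.0391
top [311 196  31  31 683] centroid [0.5422 0.0936 0.05  ] circle ((0.5446190237998962, 0.09071620553731918), 0.044292762875556946)
wrist [362 232  20  34 471] centroid [0.5627 0.1206 0.05  ] circle ((0.5618640184402466, 0.12160689383745193), 0.02291645109653473)
offset [[-0.9, 0.1, 0.8], [-0.9, 0.1, 0.8], [-0.9, 0.1, 0.8], [-0.9, 0.1, 0.8], [-0.9, 0.1, 0.8], [-0.9, 0.1, 0.8], [-0.9, 0.1, 0.8], [-0.9, 0.1, 0.8]]
twist [0.0, 0.0, 0.0]
```

View pics/o_wrist.png

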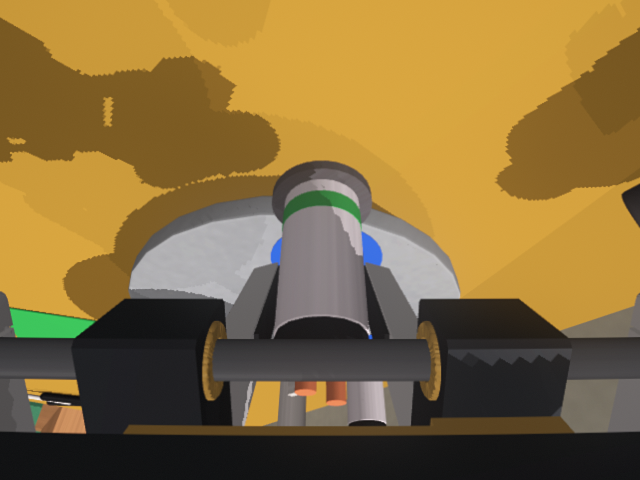

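```bash
python3 -m handwheel '{"offset":[[-0.9,0.1,0.8],[-0.9,0.1,0.8],[-0.9,0.1,0.8],[-0.9,0,0.8],[-0.9,0,0.8],[-0.9,0,0.8],[-0.9,0,0.8],[-0.9,0,0.8]],"twist":[[0,0,0],[0,0,0],[0,0,0],[0,0,0],[0,0,0],[0,0,0],[0,0,0],[0,0,0]]}' ;python3 -c "
from pad import *
show()
p=wpose(telemetry.read_state())
im=vision.read_camera('wrist')
cv2.imwrite('pics/p_wrist.png',im[:,:,::-1])
R0,p0=cur()
rows(R0,p0,R0,np.array([.5498,.0852,.117]),1)
print(proj('wrist',[[.543,.094,.05],[.543,.092,.05]],p))
"
```

```text
clock: 22.2
eef_pos: [0.5496, 0.0841, 0.119]
eef_rot: [1.063, 2.278, -0.374]
contact_force: [0.5, 0.2, -0.8]
finger_gap: 0.0392
22.2 [0.5496 0.0841 0.119 ] x [-0.506  0.601 -0.618] y [ 0.768  0.641 -0.004] z [ 0.394 -0.477 -0.786] q [ 0.43  0.03  1.76 -0.68  1.24 -0.07] F [ 0.5  0.2 -0.8] gap 0.0392
offset [[0.3, 0.1, 0.1]]
twist [0.0, 0.0, 0.0]
[[325.31708611 166.3171535 ]
 [323.10006657 168.307274  ]]
```

View pics/p_wrist.png

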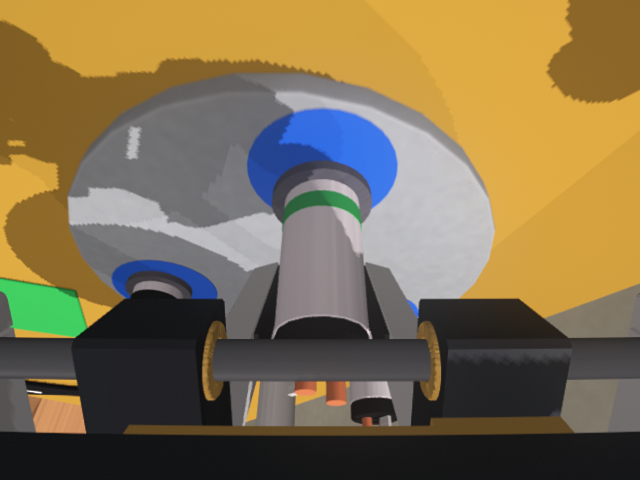

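Over the pad at the same relative view as at the first lift: pad centre about (323,167), carousel still. Lowering.

```bash
python3 -m handwheel '{"offset":[[0.2,0.05,0.2],[0.2,0.05,0.2],[0.15,0,0.15],[0.12,0,0.16],[0.12,0,0.16],[0.12,0,0.16],[0.1,0,0.12],[0.1,0,0.12]],"twist":[[0,0,0],[0,0,0],[0,0,0],[0,0,0],[0,0,0],[0,0,0],[0,0,0],[0,0,0]]}' ; python3 -m handwheel '{"offset":[[0.05,0,0.06],[0.05,0,0.06],[0.04,0,0.05],[0.04,0,0.05],[0.02,0,0.03],[0.02,0,0.03],[0,0,0],[0,0,0]],"twist":[[0,0,0],[0,0,0],[0,0,0],[0,0,0],[0,0,0],[0,0,0],[0,0,0],[0,0,0]]}';python3 -c "
from pad import *
show()"
```

```text
clock: 23.25
eef_pos: [0.5493, 0.086, 0.1021]
eef_rot: [1.063, 2.278, -0.373]
contact_force: [0.8, 0.9, -2.0]
finger_gap: 0.0393
clock: 24.25
eef_pos: [0.5493, 0.086, 0.0987]
eef_rot: [1.063, 2.278, -0.374]
contact_force: [0.1, 0.6, -1.6]
finger_gap: 0.0396
24.25 [0.5493 0.086  0.0987] x [-0.506  0.601 -0.618] y [ 0.767  0.641 -0.004] z [ 0.394 -0.477 -0.786] q [ 0.43  0.05  1.78 -0.69  1.21 -0.04] F [ 0.1  0.6 -1.6] gap 0.0396
```

```bash
python3 -m handwheel '{"offset":[[0.03,0,0.04],[0.03,0,0.04],[0.03,0,0.04],[0.02,0,0.03],[0,0,0],[0,0,0],[0,0,0],[0,0,0]],"twist":[[0,0,0],[0,0,0],[0,0,0],[0,0,0],[0,0,0],[0,0,0],[0,0,0],[0,0,0]]}';python3 -c "
from pad import *
show()
im=vision.read_camera('wrist')
cv2.imwrite('pics/q_wrist.png',im[:,:,::-1])"
```

```text
clock: 25.25
eef_pos: [0.5493, 0.086, 0.0968]
eef_rot: [1.063, 2.278, -0.373]
contact_force: [-0.1, -0.0, -3.1]
finger_gap: 0.0395
25.25 [0.5493 0.086  0.0968] x [-0.506  0.602 -0.618] y [ 0.767  0.641 -0.004] z [ 0.394 -0.477 -0.786] q [ 0.43  0.05  1.78 -0.7   1.2  -0.04] F [-0.1 -0.  -3.1] gap 0.0395
```

View pics/q_wrist.png

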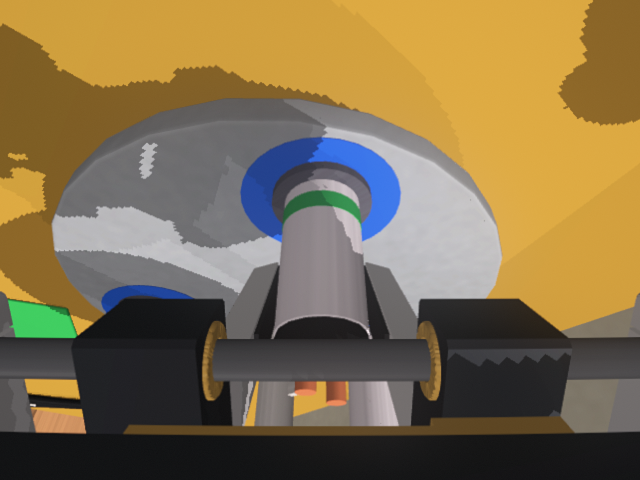

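Within a millimetre of the deck and centred on the pad, with no contact yet. Lowering a little more until the force changes.

```bash
python3 -m handwheel '{"offset":[[0.03,0,0.04],[0.03,0,0.04],[0.03,0,0.03],[0,0,0],[0,0,0],[0,0,0],[0,0,0],[0,0,0]],"twist":[[0,0,0],[0,0,0],[0,0,0],[0,0,0],[0,0,0],[0,0,0],[0,0,0],[0,0,0]]}';python3 -c "
from pad import *
show()"
```

```text
clock: 26.3
eef_pos: [0.5501, 0.0861, 0.0967]
eef_rot: [1.063, 2.276, -0.372]
contact_force: [-1.7, 1.1, 5.6]
finger_gap: 0.0396
26.3 [0.5501 0.0861 0.0967] x [-0.504  0.601 -0.62 ] y [ 0.767  0.641 -0.002] z [ 0.396 -0.477 -0.785] q [ 0.43  0.05  1.78 -0.7   1.2  -0.04] F [-1.7  1.1  5.6] gap 0.0396
```

Contact: Fz is up to +5.6 N. Releasing.

```bash
python3 -m handwheel '{"offset":[[0,0,0],[0,0,0],[0,0,0],[0,0,0],[0,0,0],[0,0,0],[0,0,0],[0,0,0]],"twist":[[0,0,0],[0,0,0],[0,0,0],[0,0,0],[0,0,0],[0,0,0],[0,0,0],[0,0,0]]}' 9.4;python3 -c "
from pad import *
show()
im=vision.read_camera('wrist')
cv2.imwrite('pics/r_wrist.png',im[:,:,::-1])"
```

```text
clock: 27.3
eef_pos: [0.5493, 0.086, 0.0954]
eef_rot: [1.063, 2.278, -0.374]
contact_force: [0.0, 0.1, -0.6]
finger_gap: 0.0939
27.3 [0.5493 0.086  0.0954] x [-0.506  0.601 -0.618] y [ 0.768  0.641 -0.004] z [ 0.394 -0.477 -0.786] q [ 0.43  0.05  1.79 -0.7   1.2  -0.04] F [ 0.   0.1 -0.6] gap 0.0939
```

View pics/r_wrist.png

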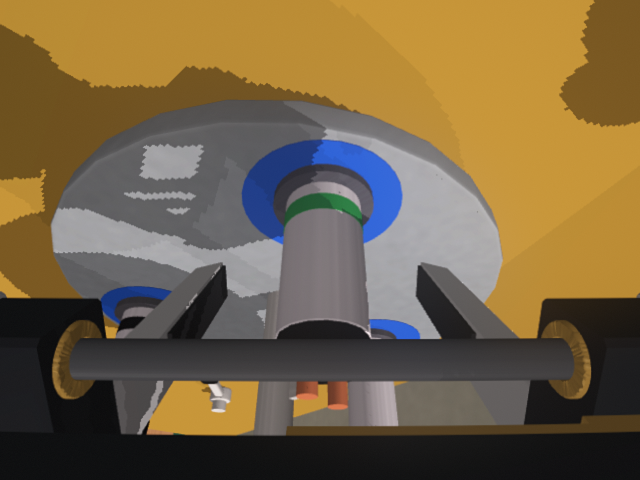

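The new solenoid stands centred on its pad, and the carousel hasn't moved. Backing out along the tool axis.

```bash
python3 -m handwheel '{"offset":[[0,0,-1],[0,0,-2],[0,0,-2],[0,0,-2],[0,0,-2],[0,0,-2],[0,0,-2],[0,0,-2]],"twist":[[0,0,0],[0,0,0],[0,0,0],[0,0,0],[0,0,0],[0,0,0],[0,0,0],[0,0,0]]}';python3 -m handwheel '{"offset":[[0,0,-2],[0,0,-1],[0,0,0],[0,0,0],[0,0,0],[0,0,0],[0,0,0],[0,0,0]],"twist":[[0,0,0],[0,0,0],[0,0,0],[0,0,0],[0,0,0],[0,0,0],[0,0,0],[0,0,0]]}';python3 -c "
from pad import *
show()
for n in ['side','top']:
  im=vision.read_camera(n);a=im[170:340,230:470] if n=='side' else im[120:300,180:480]
  cv2.imwrite(f'pics/s_{n}.png',cv2.resize(a[:,:,::-1],None,fx=2.6,fy=2.6,interpolation=cv2.INTER_CUBIC))
  b=(300,185,350,240) if n=='top' else (335,235,378,270)
  padc(n,im,b)
"
```

```text
clock: 28.35
eef_pos: [0.4897, 0.1581, 0.2145]
eef_rot: [1.063, 2.278, -0.372]
contact_force: [-0.0, 0.1, 0.6]
finger_gap: 0.0941
clock: 29.35
eef_pos: [0.4784, 0.1717, 0.2368]
eef_rot: [1.063, 2.278, -0.374]
contact_force: [0.6, -0.1, 0.5]
finger_gap: 0.0937
29.35 [0.4784 0.1717 0.2368] x [-0.506  0.602 -0.618] y [ 0.768  0.641 -0.004] z [ 0.394 -0.477 -0.786] q [ 0.67 -0.06  1.6  -0.67  1.57 -0.04] F [ 0.6 -0.1  0.5] gap 0.0937
side [341 247  32  15 215] centroid [0.5404 0.0789 0.05  ] circle ((0.5432484149932861, 0.08893204480409622), 0.04374845325946808)
top [311 196  31  31 358] centroid [0.5381 0.0941 0.05  ] circle ((0.545505166053772, 0.09157386422157288), 0.044082414358854294)
```

View pics/s_side.png

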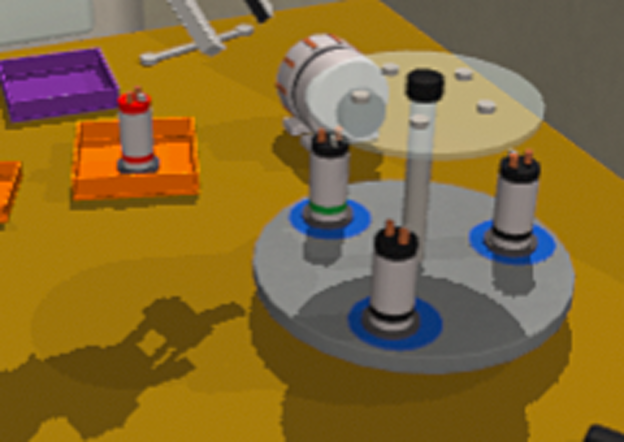

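View pics/s_top.png

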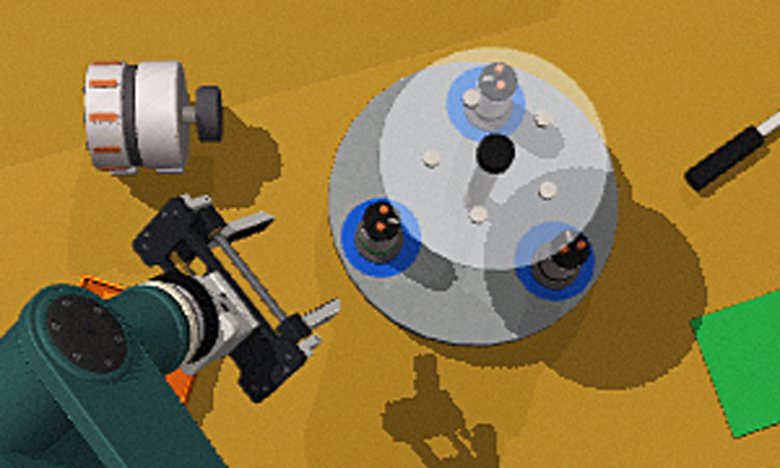

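Final pictures show all three carousel solenoids upright on their pads; in the side crop the new one's flange is at (328,213) and its pad centre at (330,216). The failed one stands in the tray at (138,130), the carousel is still and the arm is clear.

```bash
python3 -c "
from workcell import order
print(order.hand_in())"
```

```text
the job is handed in; nothing more can be done
None
```

The swap is done and the job was handed in at about 29 s of the 72 s allowed; `hand_in` gives no verdict. The failed red-capped solenoid now stands in the larger orange tray. The new green-banded one stands on the blue pad it left.

- **Grasps and set-downs:** I held both solenoids at about a 38° lean. Each was lowered in sub-millimetre steps until the wrist force showed contact (+5.2 N in the tray, +5.6 N on the deck) before the fingers opened.
- **Placement:** The last pictures show both upright. The failed one stood near the tray centre when I set it down. The new one is within a few mm of its pad centre, judged by eye from the side view.
- **Everything else:** The two good solenoids are still upright on their pads, and the alternator shows no visible shift. The ratchet is only partly in the final crop; I touched neither. The carousel shows no rotation between pictures, and the arm was clear with about 0.6 N on the wrist.
- **Checks that failed or disagreed:**
  - The side camera's view of the pad was blocked by the arm before placing, so I used the top camera.
  - The pad-centre estimates from the two cameras differed by a few mm, well inside the 22 mm tolerance.

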